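Set the click stop of a sawing jig and clamp a strip to torque

TASK

Set up the sawing jig for the next cut: turn the black knob of its length stop until the stop stands exactly five clicks out from its home position, and let go. Then take the 60 mm strip out of the rack, leaving the longer and the shorter strip where they are; it can only be lifted from its groove by its two ends but has to go into the jig held across its width, so lay it down on the bench and take it again. Put it on the jig's bed under the clamp strap, square against the low rear fence and up against the stop, and tighten the bright clamp knob until its slip clutch clicks over and the strip stays clamped.

Things in the scene. Friction and masses are not known exactly. Their poses are not given: they have to be found in the camera images.
- jig: Fixed sawing jig. Origin on the bench under the fence's front face; x to the rear, y left along the fence to the sawing end, z up. Base plate x -40..+85, y -125..+43 mm, 12 mm thick: its top is the bed. Low steel fence: face at x = 0, 10 mm thick, y -60..+40, only 8 mm above the bed. Grey stop housing 50 x 52 mm, centre x -6, y -90, top z 44 mm. The bed at x -40..-19 is clear of the strap.
- stop_face (a point): Foot of the length stop's face, on the bed at jig x -6, z 12 mm; axes of the jig. The stop is a steel bar 12 mm wide, 14 mm high (face plate 16 mm wide) that slides along jig y under the strap; its face looks to +y. Home is jig y = +5 mm, each click moves it 3 mm to -y, so y = -10 mm at five clicks. Its detent withstands pushes of about 20 N.
- stop_knob_grip (a point): On the vertical axis of the stop knob at the height to grip (jig x -6, y -90, z 73 mm; dial plate below at z 47, knob z 50..79 mm). Black cross grip: four round lobes, 40 mm over the lobes, 32.4 mm over the flats between neighbouring lobes. Grip it over two oppopoint flats: they face jig x and y when the knob reads 0 and turn with it (every 90 degrees alike).
- stop_knob (a joint): Stop knob angle in rad, growing anticlockwise seen from above, which moves the stop out (jig -y). 0 is home, a hard end; 12 clicks a turn (0.524 rad each), 10 in all; five clicks = 2.618. A strong detent (peak 0.15 N m) pulls it into the nearest click when let go. It starts at 0, 1 or 2 clicks.
- clamp_strap: Dark steel clamp strap, 9 mm thick, along jig x over the fence; it moves only straight down as the clamp is tightened. Origin: underside on the clamp knob's axis (jig x +45, y -9, z 33 mm when open). Its nose is 30 mm wide (jig y -24..+6) at jig x -19..+5, 16 mm wide behind. Open, it leaves 21 mm above the bed, 3 mm more than the strip's height.
- clamp_knob_grip (a point): On the vertical axis of the clamp knob at the height to grip (jig x +45, y -9, z 66.5 mm; it keeps this height). Bright cross grip with four lobes, 32.4 mm over its flats, which face jig x and y at the start and turn clockwise with clamp_screw + clamp_knob; z 46.5..74.5, black cap to 78.5 mm. The strap lies below, top at z 42 mm.
- clamp_screw (a joint): Angle of the clamp screw in rad: 0 fully open (start), growing clockwise seen from above = tightening, strap down 1.91 mm per rad. It meets the strip at about 1.6 rad and the clutch slips soon after. It stays where it is left (friction 0.055 N m).
- clamp_knob (a joint): Slip of the clamp knob's clutch: angle of the knob relative to its screw in rad, clockwise positive, 0 at the start. Below 0.08 while the screw turns; once the strap is tight the clutch slips at about 0.09 N m, one click each 0.349 rad. More than 0.2 means that it has clicked over.
- lever_punch: Bystander: heavy fixed hand punch at the right of the bench, in the same place each time, 460 mm tall: with its lever it reaches over x 0.52..0.84, y -0.36..-0.21 m of the bench. The arm starts to the right of it: draw the arm in and go round it in front.
- rack: Fixed hardwood rack on the bench, 54 (x) x 135 (y) x 28 mm: three grooves along its x, 17 mm wide, open at both ends, groove floor 8 mm above the bench, walls 20 mm high, at y = -42, 0 and +42 mm. Origin: centre of the underside.
- strip: The strip to clamp: dark wood, 12 (x) x 60 (y) x 18 (z) mm, 50 g, origin at the centre of its underside, long axis y. It lies in one of the rack's three grooves, its ends sticking out 3 mm beyond the rack at each end.
- long_strip: Dark wooden strip 12 x 90 x 18 mm in another groove; origin and axes as the strip. Leave it there.
- short_strip: Dark wooden strip 12 x 40 x 18 mm in another groove; origin and axes as the strip. Leave it there.

How it is judged:
On the way, in this order (a step that is already met when the one before it is completed fails the run):
1. The length stop stands five clicks out from home and its knob has been let go (value of joint stop_knob between 2.488 and 2.748 rad and contact force between the fingers and jig below 0.5 N), for 0.2 s.
2. The strip lies flat on the bench, let go (height (world z) of strip below 0.004 m and angle between strip's own z axis and vertical below 0.1 rad and contact force between the fingers and strip below 0.1 N and linear speed of strip below 0.02 m/s), for 0.1 s.
3. The strip lies on the jig's bed, against the fence and the stop (value of joint stop_knob between 2.488 and 2.748 rad and y of strip in the frame of stop_face between 0.0275 and 0.0325 m and x of strip in the frame of stop_face between -0.0027 and 0.0027 m and z of strip in the frame of stop_face between -0.0025 and 0.002 m and angle between the y axis of strip and the y axis of jig, either way round below 0.06 rad and angle between strip's own z axis and vertical below 0.08 rad), for 0.2 s.
4. The clamp's clutch has clicked over with the strap pressing on the strip (y of strip in the frame of stop_face between 0.0275 and 0.0325 m and x of strip in the frame of stop_face between -0.0027 and 0.0027 m and z of strip in the frame of stop_face between -0.0025 and 0.002 m and angle between the y axis of strip and the y axis of jig, either way round below 0.06 rad and angle between strip's own z axis and vertical below 0.08 rad and value of joint clamp_knob above 0.2 rad and contact force between clamp_strap and strip above 5 N), for 0.1 s.
At the end, for the whole second after the job is handed in: Stop five clicks out (knob within 0.13 rad of 2.618); strip flat on the bed as it lay in the rack, within 2.5 mm of stop and fence, within 0.06 rad of parallel, at rest; clutch clicked over at least once (above 0.2 rad) and the strap still presses on the strip with more than 5 N (all of step 4 and value of joint stop_knob between 2.488 and 2.748 rad and linear speed of strip below 0.01 m/s); the robot touches nothing.
It fails at once if The longer or the shorter strip is moved by more than 20 mm (distance of any of long_strip, short_strip from where it was at the start of the episode above 0.02 m).
It also fails if it takes over 72 s, if anything falls off the work surface, if the arm or the gripper's body presses on something with over 40 N, if the wrist force passes 120 N, or if a joint passes its speed limit or range.

ROBOT

A 7-joint arm with a two-finger parallel gripper is mounted at the origin on a cart in front of the work surface, level with it; the furniture and walls round the work are solid. World frame = base frame: x ahead of the robot, y to its left, z up, the work surface at z = 0. Lengths are in m, angles in rad, forces in N, time in s.
With the tool pointing down it reaches from about 0.425 to 0.925 m from the base axis. Payload 6.8 kg.
Tool frame: the origin (TCP) lies at the very end of the fingers, on their centre line; the grasp point (between the pads) lies 19 mm behind it; z points along the fingers, y is the line along which they close (so a half turn about z gives the same grasp; the last joint's range is limited). The gripper opens to 85 mm and grips with 20 to 120 N. Pads are 22 mm wide; open, the fingers measure 114 mm over their backs; the gripper's body (76 mm by 85 mm) begins 54 mm behind the grasp point. The pads swing forward as they close: fully open they stand 13 mm farther back than shut.
Start: joints at [1.037, 0.477, 0.022, 1.555, -0.011, 1.109, -0.083], TCP at [0.279, -0.615, 0.231] pointing down, gripper open.
Joint ranges: [-2.96, 2.96], [-0.34, 2.1], [-1.41, 1.46], [0.24, 2.44], [-1.37, 4.51], [0.17, 1.92], [-2.96, 2.96]. Speed limits (rad/s): [2.39, 2.39, 3.14, 3.14, 3.14, 3.14, 3.14].

INTERFACE

Orientations are given as a unit quaternion [w, x, y, z].
In Python, from station import bot, cams, ticket gives the robot as it stands (bot), with the cameras (cams) and the job (ticket).
- The arm moves only by the shell command python3 nudge.py 'ROWS' [FORCE]. ROWS is a JSON list of rows, 1 to 20 of them, each written [[dx, dy, dz], turn, opening]: dx, dy, dz in shares of the most that a row can go, 1 being 50 mm, then a turn about the tool's z in parts of the range, where 1.0 means 4 rad, then the opening from 0.0 (shut) to 1.0 (fully open); each row shifts and turns the commanded pose from where the row before left it, along the tool's axes as they then stand; what a row does not reach is not made up. A row lasts 1/10 s, in which the tool goes at most 0.05 m and 0.15 rad, less where a joint would pass 70% of its speed; a pose out of reach is approached as far as the arm can. The fingers move at their own pace and stop on an object; FORCE is the grip in N (left out, the last holds). Time passes only in rows, so rows that do not move let the fingers close. It prints the time, the measured TCP pose, the force, the opening and the grip force at its end. A shift or turn number past 1, either way, is cut back to 1. Input that does not fit is refused with a message, and nothing moves.
- bot.get_obs(): the state, without advancing time (a new reading comes with each control period).
- cams.read_camera(name): name is "scene" or "top"; returns the picture (400x640x3 uint8, blue, green, red); there is no depth.
- cams.camera_info(name): a dict with "vertical_fov" (degrees; the focal length in pixels is half the picture's height over the tangent of half this angle, whatever the lens; pixels are square), "cx", "cy" (the principal point, pixels), "k1" (the pictures are not rectified: a ray, as slopes to the right and down, at radius r is drawn at 1 + k1 r^2 times it, then the intrinsics apply), "view" (4x4, takes a point from world to camera coordinates). Camera axes: x right, y up, looking along -z (the intrinsics and any distortion apply to the point x, -y, -z); pixel columns grow to the right and rows downward; lengths in m; the calibration is good to about 2 mm. A picture is of the moment at which its call begins. camera_info takes no time and is no camera call.
- ticket.hand_in(): hands the job in; it is judged then, once.
The state is a dict: "t": time; "q": joint angles; "joint_vel": joint speeds; "joint_torque": joint torques, N m; "eef_pos": TCP position; "tool_rot": TCP orientation; "contact_force": force on the tool from outside, world axes, zero at the start; "torque": the same for the moment, N m; "gripper_width": opening from 0.0 (shut) to 1.0 (fully open); "grasp_force": force on a finger pad.
Only numpy, scipy, OpenCV 4.12 (cv2) and the standard library are available. Lean on these libraries where they do the work, as an engineer would, in place of code of your own. Each camera call takes 0.05 s, during which the arm holds its last target. There are 200 camera calls.

## Working session

There is one attempt and no reset: what is moved stays moved. The work goes in short steps, Python scripts to look and compute and a shell command to move; the robot and the scene stay as the last step left them, time stands still between calls to the robot, and variables do not carry over. Pictures are saved under pics/ and viewed, at most 10 in all, crops included, and the job is handed in when it is done.

```bash
ls; mkdir -p pics
python3 - <<'E'
from station import bot, cams, ticket
import cv2,json
for n in("scene","top"):
    cv2.imwrite(f"pics/{n}0.png",cams.read_camera(n)); i=cams.camera_info(n); print(n,i)
o=bot.get_obs();print(o)
E
```

```text
nudge.py
pics
station.py
scene {'vertical_fov': 56.10640775942372, 'cx': 319.2642652035455, 'cy': 200.63793289979452, 'k1': -0.08631529642729657, 'view': array([[-0.82745039, -0.56106211,  0.02313358,  0.5201527 ],
       [ 0.25983599, -0.34603282,  0.90152457, -0.20924553],
       [-0.4978063 ,  0.75197779,  0.43210912, -0.8511514 ],
       [ 0.        ,  0.        ,  0.        ,  1.        ]])}
top {'vertical_fov': 56.48240084111496, 'cx': 316.0760424737336, 'cy': 198.5620258450916, 'k1': -0.04289097182950241, 'view': array([[ 0.02023034, -0.99978626,  0.00426181,  0.04674391],
       [ 0.98987205,  0.02062846,  0.14045565, -0.56504629],
       [-0.14051355,  0.00137718,  0.9900778 , -0.85819744],
       [ 0.        ,  0.        ,  0.        ,  1.        ]])}
{'t': 0.1, 'q': array([ 1.03691816,  0.47773143,  0.02237721,  1.5563336 , -0.01150155,
        1.10929069, -0.08311398]), 'joint_vel': array([ 7.79149800e-04,  6.38715036e-05, -1.25568446e-03, -2.13626049e-03,
       -1.35138411e-04,  1.39522444e-03,  5.65423577e-04]), 'joint_torque': array([ 4.20832963e-03, -5.97762823e+01,  1.61373273e+00, -2.81954974e+01,
        1.28473953e-02,  5.09319798e-03,  8.82300014e-06]), 'eef_pos': array([ 0.27855112, -0.61427198,  0.23042224]), 'tool_rot': array([-7.81999788e-04,  9.77426907e-01,  2.11272276e-01, -2.37285960e-04]), 'contact_force': array([ 1.19195489, -0.07605127,  0.06587559]), 'torque': array([ 0.01748201,  0.02698915, -0.00587289]), 'grasp_force': 0.0, 'gripper_width': 0.9977213574329331}
```

View pics/top0.png

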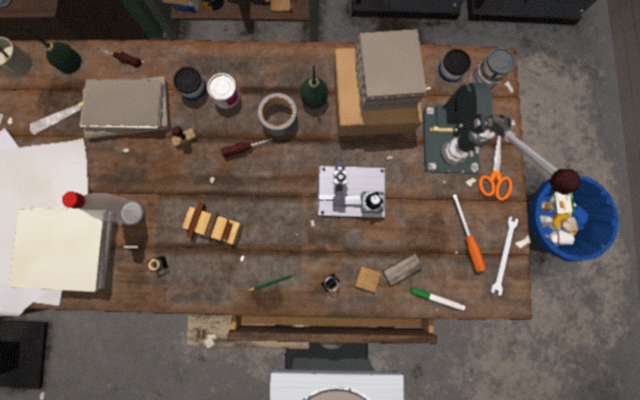

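View pics/scene0.png

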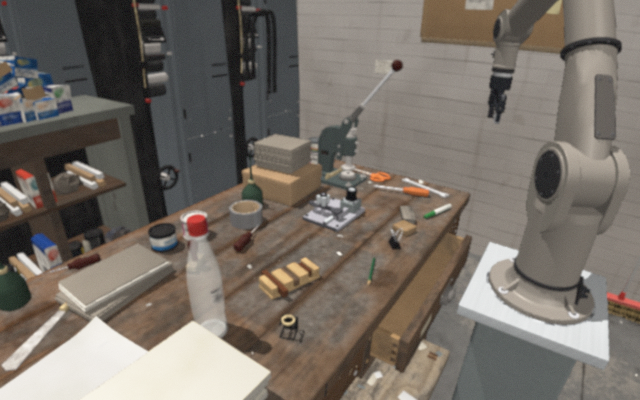

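```bash
cat > h.py <<'E'
import numpy as np,cv2
from station import bot, cams, ticket
def K(n):
    i=cams.camera_info(n); f=200/np.tan(np.radians(i["vertical_fov"]/2)); return i,f
def proj(n,P):
    i,f=K(n); P=np.atleast_2d(P); c=P@i["view"][:3,:3].T+i["view"][:3,3]
    s=np.c_[c[:,0],-c[:,1]]/-c[:,2:3]; s=s*(1+i["k1"]*(s**2).sum(1,keepdims=True))
    return s*f+[i["cx"],i["cy"]]
def unproj(n,uv,z):
    i,f=K(n); s0=(np.array(uv,float)-[i["cx"],i["cy"]])/f; s=s0.copy()
    for _ in range(20): s=s0/(1+i["k1"]*(s**2).sum())
    R=i["view"][:3,:3]; o=-R.T@i["view"][:3,3]; d=R.T@np.array([s[0],-s[1],-1])
    return o+d*(z-o[2])/d[2]
def crop(n,img,x0,y0,w,h,k,name):
    cv2.imwrite("pics/"+name,cv2.resize(img[y0:y0+h,x0:x0+w],None,fx=k,fy=k,interpolation=cv2.INTER_CUBIC))
E
python3 - <<'E'
import cv2,numpy as np
from h import *
a=cv2.imread("pics/top0.png")
A=cv2.resize(a[155:230,308:398],None,fx=8,fy=8,interpolation=cv2.INTER_CUBIC)[:, :720]
cv2.imwrite("pics/jig0.png",A)
cv2.imwrite("pics/rack0.png",cv2.resize(a[195:255,172:252],None,fx=10,fy=10,interpolation=cv2.INTER_CUBIC))
E
```

```text
(no output)
```

View pics/jig0.png

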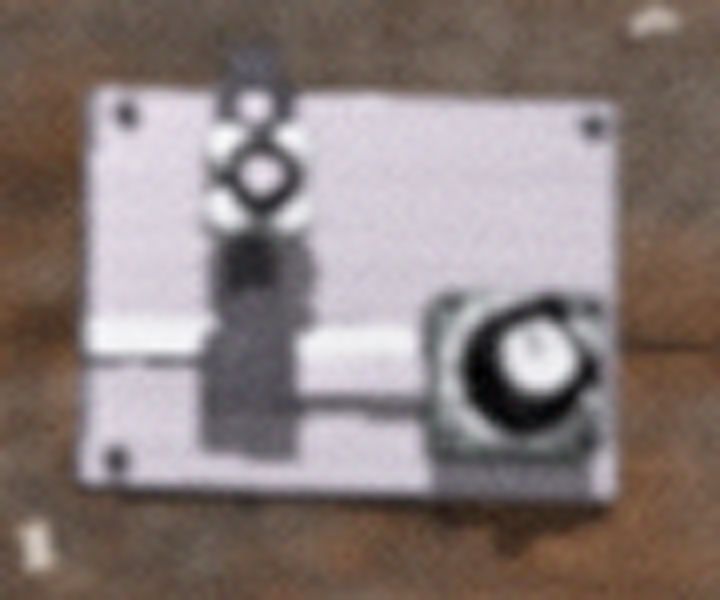

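View pics/rack0.png

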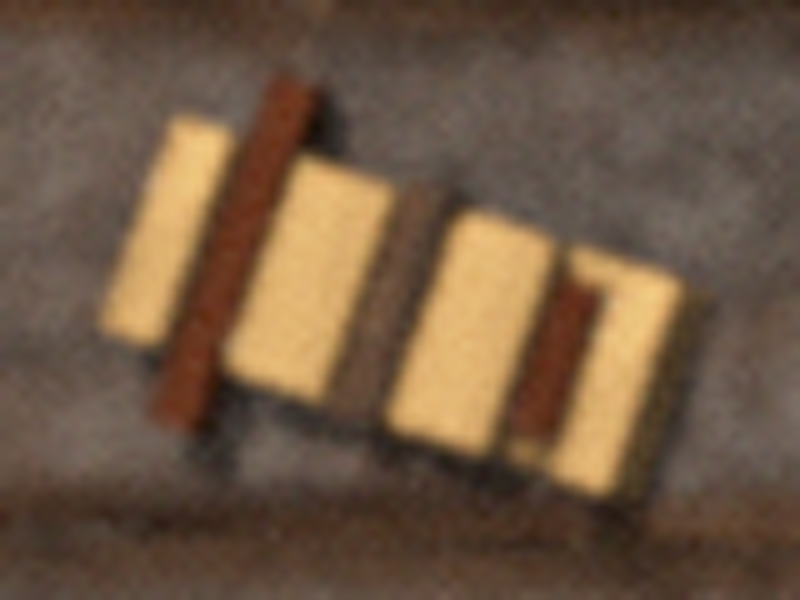

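```bash
cat > fit.py <<'E'
from h import *
from scipy.optimize import least_squares
from scipy.ndimage import map_coordinates
def world(p,L):
    c,s=np.cos(p[2]),np.sin(p[2]); L=np.atleast_2d(L)
    return np.c_[p[0]+c*L[:,0]-s*L[:,1],p[1]+s*L[:,0]+c*L[:,1],L[:,2]]
def fit(n,img,p,segs,half=3.0,it=6):
    """segs: (A,B) local 3D edge segments; snap to strongest gradient and refine p=(x,y,yaw)"""
    t=np.linspace(.06,.94,30)[:,None]
    L=np.vstack([a+(b-a)*t for a,b in np.array(segs,float)]); D=np.vstack([np.tile((b-a)*1e-3,(30,1)) for a,b in np.array(segs,float)])
    g=img.astype(float).mean(2)if img.ndim==3 else img
    o=np.arange(-half,half+.01,.1)
    for k in range(it):
        uv=proj(n,world(p,L)); d=proj(n,world(p,L+D))-uv; nn=np.c_[-d[:,1],d[:,0]]/np.linalg.norm(d,axis=1)[:,None]
        P=uv[:,None]+nn[:,None]*o[None,:,None]
        v=map_coordinates(g,[P[...,1],P[...,0]],order=3); G=np.abs(np.gradient(v,axis=1))
        j=G.argmax(1); m=np.clip(np.arange(len(o))[None]-j[:,None],-7,7); 
        w=G*(np.abs(np.arange(len(o))[None]-j[:,None])<7); s=(w*o).sum(1)/w.sum(1)
        tgt=uv+nn*s[:,None]
        f=lambda q:((proj(n,world(q,L))-tgt)*nn).sum(1)
        r=least_squares(f,p,loss="soft_l1",f_scale=.3); p=r.x
    return p,np.abs(f(p)).reshape(len(segs),-1)
E
python3 - <<'E'
from fit import *
ims={}
for n in("top","scene"):
    ims[n]=np.mean([cams.read_camera(n).astype(float) for _ in range(6)],0); np.save(f"pics/{n}.npy",ims[n])
    i=cams.camera_info(n); print(n,"cam",-i["view"][:3,:3].T@i["view"][:3,3])
c=lambda x,y:np.array([308+(x+.5)/8-.5,155+(y+.5)/8-.5])
TL,TR,BR,BL=[unproj("top",c(*q),.012) for q in((88,88),(615,103),(615,497),(80,488))]
r=lambda x,y:np.array([172+(x+.5)/10-.5,195+(y+.5)/10-.5])
q=[unproj("top",r(*k),.028) for k in((172,115),(690,275),(610,497),(100,330))]
print(np.round([TL,TR,BR,BL],4)); print(np.round(q,4))
e=(TL+BL-TR-BR)/2; yaw=np.arctan2(-e[0],e[1]); m=(TL+TR+BR+BL)/4
p0=np.array([m[0],m[1],yaw]); off=world([0,0,yaw],[[.0225,-.041,0]])[0]; p0[:2]-=off[:2]
e=(q[0]+q[3]-q[1]-q[2])/2; yr=np.arctan2(-e[0],e[1]); m=sum(q)/4; r0=np.array([m[0],m[1],yr]); print(p0,r0)
a,b,d,h=-.040,.085,-.125,.043; Z=.012
J=[[(b,h,Z),(b,d,Z)],[(b,d,Z),(a,d,Z)],[(a,d,Z),(a,h,Z)],[(a,h,Z),(b,h,Z)]]
X,Y,Z=.027,.0675,.028
R=[]
for s in(-X,X):
    for y0,y1 in((-Y,-.0505),(-.0335,-.0085),(.0085,.0335),(.0505,Y)): R.append([(s,y0,Z),(s,y1,Z)])
R+=[[(-X,s,Z),(X,s,Z)] for s in(-Y,Y)]
for n in ims:
    for nm,p,S in(("jig",p0,J),("rack",r0,R)):
        for sel in (S,):
            pp,res=fit(n,ims[n],p,sel); print(n,nm,pp.round(4),np.median(res,1).round(2))
E
```

```text
top cam [0.43778952 0.05957185 0.92884696]
scene cam [0.06106154 0.8594791  0.54439727]
[[ 0.652   0.0537  0.012 ]
 [ 0.6508 -0.1126  0.012 ]
 [ 0.5261 -0.1118  0.012 ]
 [ 0.5256  0.0538  0.012 ]]
[[0.5407 0.3692 0.028 ]
 [0.5043 0.2402 0.028 ]
 [0.4504 0.257  0.028 ]
 [0.4878 0.3834 0.028 ]]
[ 0.56620205  0.01182063 -0.00189489] [ 0.49580102  0.31245955 -0.28089402]
top jig [ 0.5667  0.0116 -0.0105] [0.11 0.61 0.09 0.7 ]
top rack [ 0.4956  0.3133 -0.2915] [0.01 0.19 0.2  0.1  0.09 0.19 0.19 0.11 0.7  0.8 ]
scene jig [ 0.5685  0.012  -0.0535] [1.2  2.1  0.59 0.59]
scene rack [ 0.4991  0.3131 -0.2934] [0.09 0.15 0.15 0.21 0.2  0.19 0.21 0.35 0.71 0.39]
```

Run:
```python
from fit import *
p=np.array([.5667,.0116,-.0105])
S=np.load("pics/scene.npy");T=np.load("pics/top.npy")
def box(x0,x1,y0,y1,z0,z1): 
    c=np.array([[x0,y0],[x1,y0],[x1,y1],[x0,y1]]); out=[]
    for i in range(4):
        a,b=c[i],c[(i+1)%4]; out+=[[(*a,z1),(*b,z1)],[(*a,z0),(*b,z0)],[(*a,z0),(*a,z1)]]
    return out
M=box(-.04,.085,-.125,.043,0,.012)+box(-.031,.019,-.116,-.064,.012,.044)+box(0,.01,-.06,.04,.012,.02)
def ov(n,I,x0,y0,w,h,k):
    A=cv2.resize(I.clip(0,255).astype(np.uint8)[y0:y0+h,x0:x0+w],None,fx=k,fy=k,interpolation=cv2.INTER_CUBIC)
    B=A.copy()
    t=lambda uv:tuple(int(v) for v in ((uv-[x0,y0]+.5)*k))
    for s in M: 
        u=proj(n,world(p,np.array(s))); cv2.line(B,t(u[0]),t(u[1]),(0,255,0),1)
    return np.vstack([A,B])
a=ov("scene",S,298,178,72,54,5); b=ov("top",T,312,160,78,60,5)
H=max(len(a),len(b)); pad=lambda z:np.pad(z,((0,H-len(z)),(0,0),(0,0)))
cv2.imwrite("pics/ov1.png",np.hstack([pad(a),pad(b)]))
print(a.shape,b.shape)
# knob lobes
g=T.mean(2)
for z in (.076,.079):
  for r in(.017,.0185):
    th=np.arange(0,90,10); out=[]
    for d in th:
        ang=np.radians(d+45+90*np.arange(4)); L=np.c_[-.006+r*np.cos(ang),-.09+r*np.sin(ang),np.full(4,z)]
        uv=proj("top",world(p,L)); out.append(map_coordinates(g,[uv[:,1],uv[:,0]],order=1).round())
    print(z,r,dict(zip(th.tolist(),[o.astype(int).tolist() for o in out])))
```

```text
(540, 360, 3) (600, 390, 3)
0.076 0.017 {0: [84, 13, 94, 145], 10: [56, 19, 120, 112], 20: [44, 23, 82, 71], 30: [33, 19, 70, 53], 40: [25, 18, 85, 66], 50: [13, 16, 115, 94], 60: [7, 25, 152, 111], 70: [8, 39, 165, 112], 80: [10, 57, 170, 106]}
0.076 0.0185 {0: [120, 9, 117, 117], 10: [91, 13, 143, 107], 20: [63, 17, 108, 99], 30: [42, 13, 103, 86], 40: [24, 22, 117, 102], 50: [11, 29, 132, 131], 60: [7, 44, 152, 148], 70: [8, 64, 160, 157], 80: [9, 77, 155, 147]}
0.079 0.017 {0: [89, 15, 105, 132], 10: [63, 23, 116, 111], 20: [44, 25, 83, 86], 30: [35, 21, 81, 67], 40: [26, 18, 99, 69], 50: [16, 15, 126, 99], 60: [10, 26, 154, 119], 70: [9, 41, 164, 121], 80: [12, 63, 163, 113]}
0.079 0.0185 {0: [128, 11, 132, 108], 10: [94, 15, 145, 110], 20: [65, 19, 110, 110], 30: [43, 15, 114, 104], 40: [27, 19, 121, 113], 50: [13, 25, 134, 139], 60: [7, 45, 153, 154], 70: [6, 66, 157, 163], 80: [9, 82, 144, 154]}
```

View pics/ov1.png

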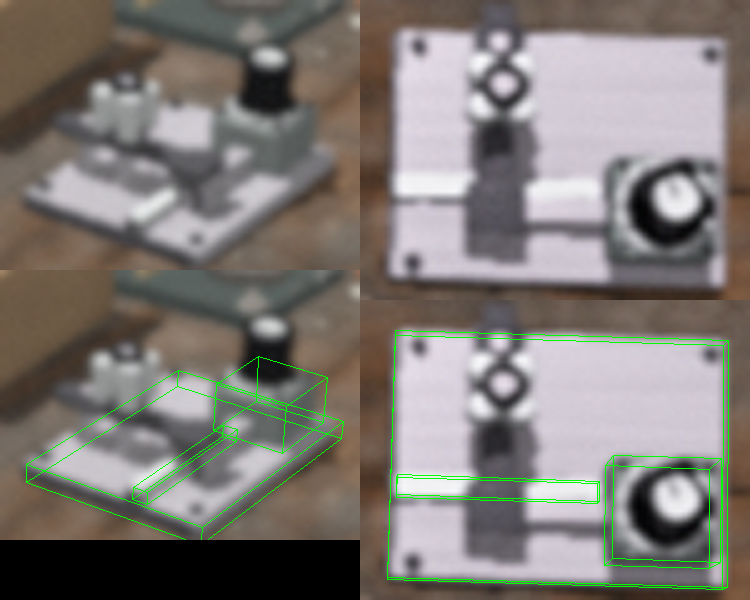

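```bash
cat > go.py <<'E'
# usage: go.py x y z psi [x y z psi ...]: tool-axis deltas per leg (turn applied after the shift)
import sys,numpy as np
from station import bot, cams, ticket
from scipy.spatial.transform import Rotation as Ro
o=bot.get_obs(); w,x,y,z=o["tool_rot"]; R=Ro.from_quat([x,y,z,w]).as_matrix(); p=o["eef_pos"]
ps=np.arctan2(R[1,0],R[0,0]); print("t%.1f"%o["t"],"pos",p.round(4),"psi %.3f"%ps,"tilt",R[:2,2].round(3),"q",o["q"].round(2),"F",o["contact_force"].round(1),"M",o["torque"].round(2),"w %.3f g %.1f"%(o["gripper_width"],o["grasp_force"]))
a=np.array(sys.argv[1:],float).reshape(-1,4)
for t in a:
    d=t[:3]-p; c,s=np.cos(ps),np.sin(ps)
    print("d",np.round([c*d[0]+s*d[1],s*d[0]-c*d[1],-d[2],-(t[3]-ps)],4)); p=t[:3]; ps=t[3]
E
python3 - <<'E'
from fit import *
p=np.array([.5667,.0116,-.0105])
for l in ([-.006,-.09,.054],[.045,-.009,.0475],[-.006,-.01,.012]): print(world(p,[l]).round(4))
E
python3 go.py .24 -.38 .25 .426  .33 -.27 .25 .426 .41 -.14 .25 .426 .48 -.09 .2 .513 .5598 -.0783 .12 .513
```

```text
[[ 0.5598 -0.0783  0.054 ]]
[[0.6116 0.0021 0.0475]]
[[0.5606 0.0017 0.012 ]]
t0.7 pos [ 0.2788 -0.6148  0.2313] psi 0.426 tilt [ 0. -0.] q [ 1.04  0.48  0.02  1.56 -0.01  1.11 -0.08] F [ 0.3  0.6 -0.7] M [ 0.    0.05 -0.01] w 0.997 g 0.0
d [ 6.160e-02 -2.298e-01 -1.870e-02 -2.000e-04]
d [ 0.1274 -0.063  -0.     -0.    ]
d [ 0.1266 -0.0853 -0.     -0.    ]
d [ 0.0844 -0.0166  0.05   -0.087 ]
d [ 0.0753  0.029   0.08   -0.    ]
```

The manual's scale: shifts go in shares of 50 mm and turns go in shares of 4 rad. Converting my numbers, -0.0383 m is -0.766, 0.0318 m is 0.636.

```bash
python3 nudge.py '[[[0.206,-0.766,-0.062],0,1],[[0.206,-0.766,-0.062],0,1],[[0.206,-0.766,-0.062],0,1],[[0.206,-0.766,-0.062],0,1],[[0.206,-0.766,-0.062],0,1],[[0.206,-0.766,-0.062],0,1],[[0.636,-0.316,0],0,1],[[0.636,-0.316,0],0,1],[[0.636,-0.316,0],0,1],[[0.636,-0.316,0],0,1],[[0.632,-0.426,0],0,1],[[0.632,-0.426,0],0,1],[[0.632,-0.426,0],0,1],[[0.632,-0.426,0],0,1]]'; python3 go.py .48 -.09 .2 .426  .5598 -.0783 .12 .513 .5598 -.0783 .054 .513
```

```text
t: 2.1
eef_pos: [0.4106, -0.1387, 0.2503]
tool_rot: [0.0, 0.977, 0.211, 0.0]
contact_force: [1.3, 0.3, 0.8]
gripper_width: 0.998
grasp_force: 0.0
t2.1 pos [ 0.4106 -0.1387  0.2503] psi 0.426 tilt [ 0.001 -0.   ] q [ 0.53  0.07 -0.36  2.06  0.03  1.01 -0.99] F [1.3 0.3 0.8] M [-0.02 -0.08 -0.02] w 0.998 g 0.0
d [ 0.0834 -0.0157  0.0503 -0.0004]
d [ 0.0775  0.0223  0.08   -0.087 ]
d [ 0.     0.     0.066 -0.   ]
```

Scaled: 0.0417 m is 0.834, 0.04 m is 0.8, -0.044 rad / 4 = -0.011.

```bash
python3 nudge.py '[[[0.834,-0.158,0.5],0,0.7],[[0.834,-0.156,0.5],0,0.7],[[0.776,0.224,0.8],-0.0108,0.7],[[0.776,0.224,0.8],-0.011,0.7],[[0,0,0],0,0.7]]'; python3 go.py  .5598 -.0783 .054 .513
```

```text
t: 2.6
eef_pos: [0.5498, -0.0774, 0.1231]
tool_rot: [-0.003, 0.967, 0.255, -0.003]
contact_force: [-2.0, 0.3, -0.1]
gripper_width: 0.697
grasp_force: 0.0
t2.6 pos [ 0.5498 -0.0774  0.1231] psi 0.516 tilt [-0.008  0.004] q [ 0.35  0.45 -0.4   1.91  0.22  0.83 -1.23] F [-2.   0.3 -0.1] M [ 0.    0.06 -0.01] w 0.697 g 0.0
d [0.0083 0.0058 0.0691 0.0033]
```

```bash
python3 nudge.py '[[[0,0,0],0,0.7]]' >/dev/null; python3 go.py  .5598 -.0783 .054 .513
```

```text
t2.7 pos [ 0.5489 -0.0791  0.1281] psi 0.513 tilt [-0.003  0.001] q [ 0.35  0.44 -0.4   1.92  0.22  0.84 -1.22] F [-1.3 -0.3  0.6] M [-0.02  0.02  0.01] w 0.697 g 0.0
d [0.0099 0.0046 0.0741 0.    ]
```

Scaled: 0.024 m is 0.48, 0.02 m is 0.4.

```bash
python3 nudge.py '[[[0.198,0.092,0.2],0,0.7],[[0,0,0.4],0,0.7],[[0,0,0.4],0,0.7],[[0,0,0.48],0,0.7],[[0,0,0],0,0.7]]' ; python3 go.py  .5598 -.0783 .054 .513
```

```text
t: 3.2
eef_pos: [0.5589, -0.0794, 0.0547]
tool_rot: [0.0, 0.967, 0.253, -0.001]
contact_force: [-0.4, -0.6, -0.1]
gripper_width: 0.699
grasp_force: 0.0
t3.2 pos [ 0.5589 -0.0794  0.0547] psi 0.512 tilt [-0.002 -0.001] q [ 0.31  0.55 -0.36  1.94  0.29  0.7  -1.28] F [-0.4 -0.6 -0.1] M [ 0.05  0.1  -0.02] w 0.699 g 0.0
d [ 0.0014 -0.0005  0.0007 -0.0012]
```

Scaled: 0.0014 m is 0.028, -0.0005 m is -0.01.

```bash
python3 nudge.py '[[[0.028,-0.01,0],0,0.5],[[0,0,0],0,0.35],[[0,0,0],0,0.2],[[0,0,0],0,0.2],[[0,0,0],0,0.2]]' 30 >/dev/null; python3 go.py  .5598 -.0783 .054 .513
```

```text
t3.7 pos [ 0.5623 -0.0768  0.0578] psi 0.513 tilt [0.003 0.   ] q [ 0.31  0.55 -0.36  1.93  0.29  0.71 -1.28] F [-2.8  1.   6. ] M [ 0.39  0.57 -0.03] w 0.368 g 29.4
d [-0.0029  0.0001  0.0038  0.0001]
```

Scaled: -0.12 rad / 4 = -0.03.

```bash
python3 nudge.py '[[[0,0,0],-0.03,0.2],[[0,0,0],-0.03,0.2],[[0,0,0],-0.03,0.2],[[0,0,0],-0.03,0.2],[[0,0,0],-0.03,0.2],[[0,0,0],-0.03,0.2],[[0,0,0],-0.03,0.2],[[0,0,0],-0.03,0.2],[[0,0,0],-0.03,0.2],[[0,0,0],-0.03,0.2],[[0,0,0],-0.03,0.2],[[0,0,0],-0.03,0.2],[[0,0,0],-0.03,0.2],[[0,0,0],-0.03,0.2],[[0,0,0],-0.03,0.2],[[0,0,0],-0.03,0.2],[[0,0,0],-0.03,0.2],[[0,0,0],-0.0138,0.2],[[0,0,0],0,0.2]]' 40 >/dev/null; python3 go.py  .5598 -.0783 .054 2.607
```

```text
t5.6 pos [ 0.5595 -0.0767  0.0578] psi 2.610 tilt [-0.003 -0.001] q [ 0.66  0.68 -0.85  1.91  0.68  0.87  0.49] F [-11.3   2.8  17.5] M [0.56 2.7  0.04] w 0.365 g 40.4
d [-0.0011 -0.0012  0.0038  0.0025]
```

Scaled: -0.04 m is -0.8, -0.03 m is -0.6.

```bash
python3 nudge.py '[[[0,0,0],0,0.5],[[0,0,0],0,0.7],[[0,0,0],0,0.7],[[0,0,0],0,0.7],[[0,0,-0.4],0,0.7],[[0,0,-0.6],0,0.7],[[0,0,-0.6],0,0.7],[[0,0,-0.6],0,0.7],[[-0.8,0,-0.4],0,1],[[0,0,0],0,1]]' >/dev/null; python3 go.py  .4956 .3133 .12 2.607
python3 - <<'E'
from fit import *
a=cams.read_camera("top"); b=cams.read_camera("scene"); 
crop("top",a,290,150,110,85,6,"k1.png")
p=np.array([.4956,.3133,-.2915])
E
```

```text
t6.6 pos [ 0.6006 -0.101   0.1889] psi 2.603 tilt [ 0.008 -0.001] q [ 0.75  0.59 -0.95  1.72  0.53  1.11  0.66] F [ 0.2 -0.8 -1.2] M [-0.03 -0.04 -0.02] w 0.996 g 0.0
d [ 0.3026  0.3018  0.0689 -0.0039]
```

View pics/k1.png

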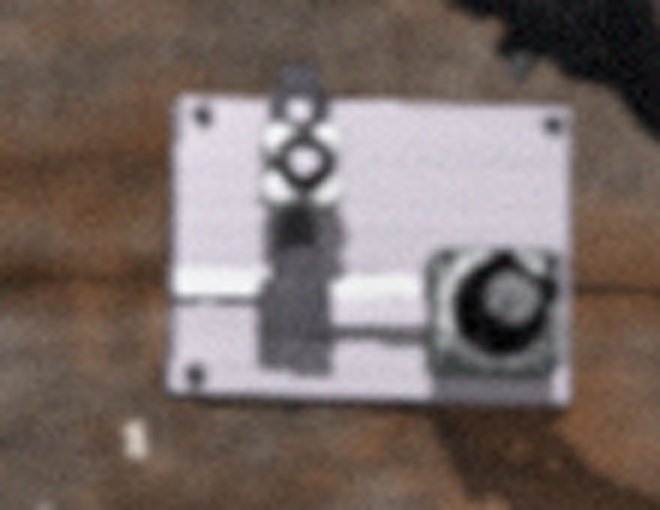

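Scaled: 0.025 m is 0.5, 0.002 m is 0.04, 0.14 rad / 4 = 0.035.

```bash
python3 nudge.py '[[[0.5,0.5,0.04],0,1],[[0.5,0.5,0.04],0,1],[[0.5,0.5,0.04],0,1],[[0.5,0.5,0.04],0,1],[[0.5,0.5,0.04],0,1],[[0.5,0.5,0.04],0,1],[[0.5,0.5,0.04],0,1],[[0.5,0.5,0.04],0,1],[[0.5,0.5,0.04],0,1],[[0.5,0.5,0.04],0,1],[[0.5,0.5,0.04],0,1],[[0.5,0.5,0.04],0,1],[[0,0,0],0.035,1],[[0,0,0],0.035,1],[[0,0,0],0.035,1],[[0,0,0],0.035,1],[[0,0,0],0.035,1],[[0,0,0],0.035,1]]' >/dev/null;python3 nudge.py '[[[0,0,0],0.035,1],[[0,0,0],0.035,1],[[0,0,0],0.025,1],[[0,0,0],0.025,1],[[0,0,0],0,1]]' >/dev/null; python3 go.py  .4972 .3135 .06 1.279
```

```text
t9.0 pos [0.4888 0.3127 0.1607] psi 1.288 tilt [-0.001 -0.001] q [-0.16  0.48 -0.67  1.82  0.36  0.97 -1.27] F [0.3 0.2 0.3] M [0.03 0.02 0.02] w 1.005 g 0.0
d [0.0031 0.0078 0.1007 0.0088]
```

Scaled: 0.035 m is 0.7, 0.03 m is 0.6, 0.0088 rad / 4 = 0.0022.

```bash
python3 nudge.py '[[[0.062,0.156,0.2],0.0022,1],[[0,0,0.6],0,1],[[0,0,0.6],0,1],[[0,0,0.7],0,1],[[0,0,0],0,1]]' >/dev/null; python3 go.py  .4972 .3135 .004 1.279
python3 - <<'E'
from fit import *
b=cams.read_camera("scene").copy(); a=cams.read_camera("top")
A=cv2.resize(b[230:330,230:350],None,fx=6,fy=6,interpolation=cv2.INTER_CUBIC)
for y in (0,):
    L=np.array([(-.03,y,.026),(.03,y,.026),(-.03,y,.026)]);
    u=proj("scene",world([.4972,.3135,-.292],L)); u=((u-[230,230]+.5)*6).astype(int); cv2.line(A,tuple(int(v) for v in u[0]),tuple(int(v) for v in u[1]),(0,255,0),1)
cv2.imwrite("pics/rk.png",A)
E
```

```text
t9.5 pos [0.4956 0.311  0.0514] psi 1.281 tilt [-0.008 -0.005] q [-0.23  0.63 -0.59  1.87  0.48  0.79 -1.36] F [-1.4 -1.2  0.3] M [-0.02  0.08 -0.02] w 1.001 g 0.0
d [0.0028 0.0008 0.0474 0.0017]
```

View pics/rk.png

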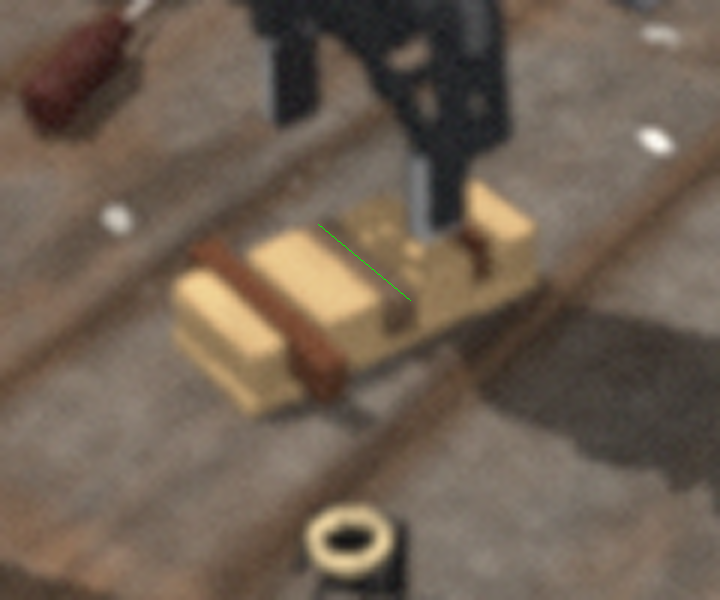

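Run:
```python
from fit import *
for z in(.051,.057,.064):
  for xx in(-.0425,-.057):
    for y in(-.011,.011):
        u=proj("scene",world([.4956,.311,-.2915],[(xx,y,z)]))[0]; print(z,xx,y,((u-[230,230]+.5)*6).round())
```

```text
0.051 -0.0425 -0.011 [462. 249.]
0.051 -0.0425 0.011 [414. 271.]
0.051 -0.057 -0.011 [487. 268.]
0.051 -0.057 0.011 [438. 291.]
0.057 -0.0425 -0.011 [462. 236.]
0.057 -0.0425 0.011 [413. 258.]
0.057 -0.057 -0.011 [487. 255.]
0.057 -0.057 0.011 [438. 277.]
0.064 -0.0425 -0.011 [462. 220.]
0.064 -0.0425 0.011 [413. 242.]
0.064 -0.057 -0.011 [487. 239.]
0.064 -0.057 0.011 [438. 261.]
```

Scaled: 0.0174 m is 0.348, 0.0028 m is 0.056.

```bash
python3 nudge.py '[[[0.056,0.016,0.3],0,1],[[0,0,0.3],0,1],[[0,0,0.348],0,1],[[0,0,0],0,1]]' >/dev/null; python3 go.py .4972 .3135 .004 1.279; python3 nudge.py '[[[0,0,0],0,0.8],[[0,0,0],0,0.6],[[0,0,0],0,0.6],[[0,0,0],0,0.6]]' 25 >/dev/null; python3 go.py .4972 .3135 .004 1.279
```

```text
t10.0 pos [0.4985 0.3149 0.0065] psi 1.279 tilt [-0.003 -0.003] q [-0.26  0.7  -0.54  1.88  0.53  0.72 -1.41] F [-1.2  0.3 -0.6] M [-0.05  0.08 -0.01] w 0.999 g 0.0
d [-0.0017 -0.0009  0.0025  0.0002]
t10.4 pos [0.5004 0.3165 0.0098] psi 1.279 tilt [0.001 0.001] q [-0.26  0.7  -0.55  1.88  0.53  0.72 -1.41] F [0.3 0.6 1.1] M [-0.03  0.1  -0.  ] w 0.693 g 27.2
d [-0.0038 -0.0022  0.0058 -0.0001]
```

Scaled: -0.03 m is -0.6, -0.02 m is -0.4.

```bash
python3 nudge.py '[[[0,0,0],0,0.6],[[0,0,-0.2],0,0.6],[[0,0,-0.4],0,0.6],[[0,0,-0.6],0,0.6],[[0,0,-0.6],0,0.6],[[0,0,0],0,0.6],[[0,0,0],0,0.6]]' 25 >/dev/null; python3 go.py .50 .17 .09 1.279
python3 - <<'E'
from fit import *
b=cams.read_camera("scene")
cv2.imwrite("pics/lift.png",cv2.resize(b[190:310,220:370],None,fx=5,fy=5,interpolation=cv2.INTER_CUBIC))
E
```

```text
t11.1 pos [0.5004 0.3162 0.1001] psi 1.279 tilt [0.002 0.001] q [-0.2   0.57 -0.62  1.84  0.43  0.87 -1.32] F [ 0.1  0.5 -1.1] M [-0.06  0.04  0.04] w 0.696 g 27.2
d [-0.1402  0.0417  0.0101 -0.0003]
```

View pics/lift.png

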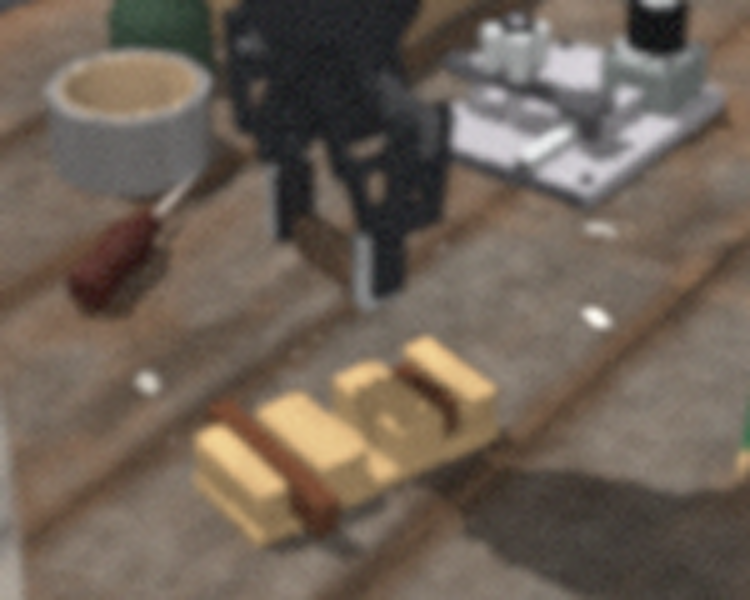

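Scaled: -0.028 m is -0.56, 0.0083 m is 0.166, -0.17 rad / 4 = -0.0425.

```bash
python3 nudge.py '[[[-0.56,0.166,0],0,0.6],[[-0.56,0.166,0],0,0.6],[[-0.56,0.166,0],0,0.6],[[-0.56,0.166,0.1],0,0.6],[[-0.56,0.166,0.1],0,0.6],[[0,0,0.1],-0.035,0.6],[[0,0,0.1],-0.035,0.6],[[0,0,0.1],-0.035,0.6],[[0,0,0.1],-0.035,0.6],[[0,0,0.1],-0.035,0.6],[[0,0,0.1],-0.035,0.6],[[0,0,0.1],-0.035,0.6],[[0,0,0.1],-0.035,0.6],[[0,0,0.1],-0.035,0.6],[[0,0,0.1],-0.035,0.6],[[0,0,0.1],-0.035,0.6],[[0,0,0],-0.035,0.6],[[0,0,0],-0.0425,0.6],[[0,0,0],0,0.6],[[0,0,0],0,0.6]]' >/dev/null; python3 go.py .50 .17 .0025 3.131
```

```text
t13.2 pos [0.4988 0.17   0.0333] psi 3.105 tilt [-0.002  0.   ] q [ 0.29  0.74 -0.96  2.    0.82  0.85  0.39] F [ 0.   0.3 -0.4] M [-0.01 -0.01 -0.02] w 0.692 g 27.2
d [-0.0012  0.0001  0.0308 -0.026 ]
```

The manual's scale: shifts go in shares of 50 mm and turns go in shares of 4 rad. Converting my numbers, 0.01 m is 0.2, 0.005 m is 0.1, -0.026 rad / 4 = -0.0065.

```bash
python3 nudge.py '[[[0,0,0.2],-0.0065,0.6],[[0,0,0.2],0,0.6],[[0,0,0.1],0,0.6],[[0,0,0.08],0,0.6],[[0,0,0.05],0,0.6],[[0,0,0],0,0.6],[[0,0,0],0,0.6]]' >/dev/null; python3 go.py .50 .17 .002 3.131
```

```text
t13.8 pos [0.4996 0.1704 0.0028] psi 3.135 tilt [0. 0.] q [ 0.26  0.78 -0.92  2.01  0.88  0.81  0.37] F [-0.3  1.  -0.9] M [-0.01  0.02  0.  ] w 0.695 g 27.2
d [-0.0004 -0.0004  0.0008  0.0039]
```

Scaled: 0.0015 m is 0.03, 0.001 m is 0.02.

```bash
python3 nudge.py '[[[0,0,0.03],0,0.6],[[0,0,0.02],0,0.6],[[0,0,0],0,0.6]]' >/dev/null; python3 go.py
```

```text
t14.2 pos [0.4999 0.1704 0.0016] psi 3.135 tilt [ 0.002 -0.001] q [ 0.25  0.78 -0.92  2.01  0.89  0.81  0.36] F [-3.6 -3.  14.6] M [-0.62  0.8   0.  ] w 0.692 g 28.6
```

Scaled: -0.02 m is -0.4, -0.0005 m is -0.01, 0.14 rad / 4 = 0.035.

```bash
python3 nudge.py '[[[0,0,-0.01],0,0.75],[[0,0,0],0,0.85],[[0,0,0],0,0.85],[[0,0,0],0,0.85],[[0,0,-0.4],0,0.85],[[0,0,-0.4],0,0.85],[[0,0,-0.4],0.015,0.85],[[0,0,0],0.035,0.7],[[0,0,0],0.035,0.6],[[0,0,0],0.035,0.5],[[0,0,0],0.035,0.5],[[0,0,0],0.035,0.5],[[0,0,0],0.035,0.5],[[0,0,0],0.035,0.5],[[0,0,0],0.035,0.5],[[0,0,0],0.035,0.5],[[0,0,0],0.035,0.5],[[0,0,0],0.0275,0.5],[[0,0,0],0,0.5],[[0,0,0],0,0.5]]' >/dev/null; python3 go.py .5 .1854 .0105 1.5645
python3 - <<'E'
from fit import *
b=cams.read_camera("scene"); a=cams.read_camera("top")
L=np.array([(s*.006,t*.03,z) for s in(-1,1) for t in(-1,1) for z in(.018,)])
B=cv2.resize(b[180:280,270:370],None,fx=4,fy=4,interpolation=cv2.INTER_CUBIC);u=((proj("scene",world([.4999,.1704,-.006],L))-[270,180]+.5)*4).astype(int)
for q in u: cv2.circle(B,tuple(int(v) for v in q),2,(0,255,0),-1)
cv2.imwrite("pics/laid.png",B)
E
```

```text
t16.1 pos [0.4993 0.1703 0.0606] psi 1.568 tilt [-0. -0.] q [ 0.08  0.56 -0.66  2.01  0.51  0.74 -0.9 ] F [-0.3 -0.  -0.1] M [ 0.01 -0.   -0.02] w 0.501 g 0.0
d [0.0151 0.0006 0.0501 0.0038]
```

View pics/laid.png

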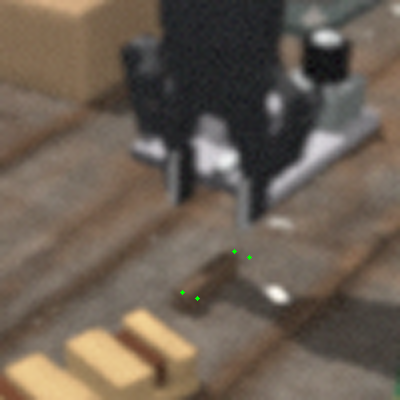

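Scaled: 0.0151 m is 0.302, 0.015 m is 0.3, 0.0038 rad / 4 = 0.001.

```bash
python3 nudge.py '[[[0.302,0.012,0.2],0.001,0.5],[[0,0,0.3],0,0.4],[[0,0,0.3],0,0.4],[[0,0,0.2],0,0.4],[[0,0,0],0,0.4],[[0,0,0],0,0.4]]' >/dev/null; python3 go.py .5 .1854 .0105 1.5645
```

```text
t16.9 pos [0.5    0.1849 0.0103] psi 1.561 tilt [-0.001 -0.   ] q [-0.    0.64 -0.6   2.01  0.58  0.66 -0.99] F [0.  0.5 0.7] M [-0.   -0.03  0.02] w 0.403 g 0.0
d [ 0.0005  0.     -0.0002 -0.0034]
```

Scaled: -0.02 m is -0.4.

```bash
python3 nudge.py '[[[0,0,0],0,0.2],[[0,0,0],0,0.05],[[0,0,0],0,0.05],[[0,0,0],0,0.05],[[0,0,-0.4],0,0.05],[[0,0,-0.4],0,0.05],[[0,0,-0.4],0,0.05],[[0,0,0],0,0.05],[[0,0,0],0,0.05]]' 35 >/dev/null; python3 go.py .5603 .0719 .07 1.560
```

```text
t17.8 pos [0.5002 0.1851 0.0706] psi 1.561 tilt [ 0.001 -0.   ] q [ 0.06  0.55 -0.67  1.99  0.49  0.77 -0.92] F [ 0.   0.7 -0.7] M [-0.02 -0.01 -0.01] w 0.131 g 36.0
d [-0.1126  0.0612  0.0006  0.0009]
```

Scaled: -0.0225 m is -0.45, 0.02 m is 0.4.

```bash
python3 nudge.py '[[[-0.45,0.244,0],0,0.05],[[-0.45,0.244,0],0,0.05],[[-0.45,0.244,0],0,0.05],[[-0.45,0.244,0],0,0.05],[[-0.45,0.248,0],0,0.05],[[0,0,0.4],0,0.05],[[0,0,0.2],0,0.05],[[0,0,0],0,0.05],[[0,0,0],0,0.05]]' >/dev/null; python3 go.py .5603 .0719 .024 1.560
python3 - <<'E'
from fit import *
b=cams.read_camera("scene"); a=cams.read_camera("top")
B=cv2.resize(b[170:240,290:380],None,fx=6,fy=6,interpolation=cv2.INTER_CUBIC)
A=cv2.resize(a[150:230,310:400],None,fx=6,fy=6,interpolation=cv2.INTER_CUBIC)[:,:250]
h=max(len(A),len(B)); cv2.imwrite("pics/pre.png",np.hstack([np.pad(B,((0,h-len(B)),(0,0),(0,0))),np.pad(A,((0,h-len(A)),(0,0),(0,0)))]))
E
```

```text
t18.6 pos [0.5595 0.0732 0.0402] psi 1.563 tilt [-0.001  0.   ] q [ 0.24  0.63 -0.62  1.93  0.53  0.75 -0.7 ] F [-0.6 -0.1  0.4] M [ 0.03  0.01 -0.02] w 0.128 g 35.9
d [-0.0013  0.0008  0.0162  0.0029]
```

View pics/pre.png

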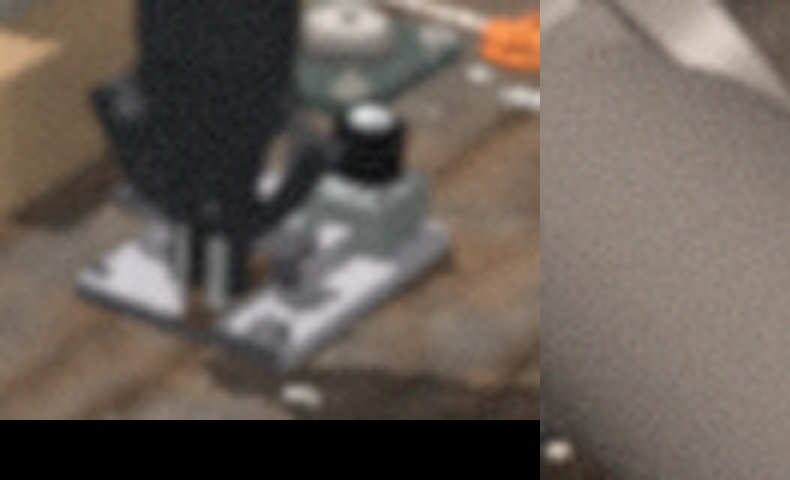

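Scaled: 0.006 m is 0.12, 0.0045 m is 0.09, 0.003 rad / 4 = 0.0008.

```bash
python3 nudge.py '[[[0,0,0.12],0.0008,0.05],[[0,0,0.12],0,0.05],[[0,0,0.09],0,0.05],[[0,0,0],0,0.05],[[0,0,0],0,0.05]]' >/dev/null; python3 go.py .5598 .0492 .0235 1.560
```

```text
t19.2 pos [0.5601 0.0722 0.024 ] psi 1.558 tilt [-0. -0.] q [ 0.22  0.66 -0.6   1.93  0.55  0.72 -0.72] F [0.5 0.5 0.2] M [ 0.05 -0.03  0.03] w 0.131 g 36.0
d [-0.023  -0.      0.0005 -0.0018]
```

Scaled: -0.0045 m is -0.09, -0.004 m is -0.08.

```bash
python3 nudge.py '[[[-0.09,0,0.006],0,0.05],[[-0.09,0,0],0,0.05],[[-0.09,0,0],0,0.05],[[-0.09,0,0],0,0.05],[[-0.08,0,0],0,0.05],[[0,0,0],0,0.05],[[0,0,0],0,0.05]]' >/dev/null; python3 go.py .5598 .0468 .0235 1.560
```

```text
t19.9 pos [0.56   0.0501 0.0239] psi 1.558 tilt [0. 0.] q [ 0.26  0.65 -0.6   1.94  0.55  0.72 -0.69] F [-0.5  0.5 -0.9] M [ 0.   -0.04 -0.06] w 0.129 g 36.0
d [-0.0033 -0.0002  0.0004 -0.0021]
```

Scaled: -0.0015 m is -0.03, -0.0012 m is -0.024.

```bash
python3 nudge.py '[[[-0.03,0,0.006],0,0.05],[[-0.024,0,0],0,0.05],[[0,0,0],0,0.05]]' >/dev/null; python3 go.py .5598 .0468 .0235 1.560;  python3 nudge.py '[[[-0.016,0,0],0,0.05],[[0,0,0],0,0.05]]' >/dev/null; python3 go.py .5598 .0468 .0235 1.560
```

```text
t20.2 pos [0.5599 0.0475 0.0235] psi 1.558 tilt [-0. -0.] q [ 0.27  0.65 -0.6   1.94  0.55  0.72 -0.68] F [ 0.   0.2 -0.5] M [0.01 0.01 0.04] w 0.132 g 36.0
d [-0.0007 -0.0001 -0.     -0.0018]
t20.4 pos [0.5599 0.0474 0.0236] psi 1.559 tilt [0.    0.001] q [ 0.27  0.65 -0.6   1.94  0.55  0.72 -0.68] F [ 0.2  1.7 -0.6] M [ 0.4   0.02 -0.04] w 0.131 g 36.0
d [-0.0006 -0.0001  0.0001 -0.0014]
```

Scaled: 0.0015 m is 0.03, 0.001 m is 0.02.

```bash
python3 nudge.py '[[[0,0.03,0],0,0.05],[[0,0.02,0],0,0.05],[[0,0,0],0,0.05]]' >/dev/null; python3 go.py .5621 .0468 .0223 1.560;  python3 nudge.py '[[[0,0.02,0],0,0.05],[[0,0,0],0,0.05]]' >/dev/null; python3 go.py .5621 .0468 .0223 1.560
```

```text
t20.8 pos [0.5615 0.0474 0.0234] psi 1.559 tilt [-0.002  0.   ] q [ 0.27  0.66 -0.6   1.94  0.55  0.72 -0.68] F [-3.4  3.3  1.7] M [ 0.7   0.89 -0.08] w 0.128 g 36.2
d [-0.0006  0.0006  0.0011 -0.0012]
t20.9 pos [0.5616 0.0473 0.0232] psi 1.559 tilt [-0.003 -0.   ] q [ 0.27  0.66 -0.6   1.93  0.55  0.72 -0.68] F [-6.9  2.5  2.6] M [ 0.73  1.44 -0.05] w 0.127 g 36.4
d [-0.0005  0.0005  0.0009 -0.0011]
```

Scaled: 0.001 m is 0.02, -0.0005 m is -0.01.

```bash
python3 nudge.py '[[[0,-0.01,0.02],0,0.05],[[0,0,0.01],0,0.05],[[0,0,0],0,0.05]]' >/dev/null; python3 go.py .5621 .0468 .0223 1.560
```

```text
t21.2 pos [0.5616 0.0474 0.0231] psi 1.559 tilt [-0.002 -0.001] q [ 0.27  0.66 -0.6   1.94  0.55  0.72 -0.68] F [-10.5   2.   16.2] M [ 0.48  2.21 -0.08] w 0.130 g 37.8
d [-0.0006  0.0005  0.0008 -0.001 ]
```

Scaled: -0.0008 m is -0.016.

```bash
python3 nudge.py '[[[0,-0.016,-0.016],0,0.05],[[0,0,0],0,0.05]]' >/dev/null; python3 go.py; python3 nudge.py '[[[0,0,0],0,0.2],[[0,0,0],0,0.35],[[0,0,0],0,0.35],[[0,0,0],0,0.35],[[0,0,-0.2],0,0.4],[[0,0,-0.4],0,0.4],[[0,0,-0.6],0,0.5],[[0,0,-0.6],0,0.7],[[0,0,-0.6],0,0.7],[[0,0,0],0,0.7],[[0,0,0],0,0.7]]' >/dev/null; python3 go.py .6126 .0028 .13 1.560
```

```text
t21.4 pos [0.5616 0.0473 0.0232] psi 1.559 tilt [-0.001  0.   ] q [ 0.27  0.66 -0.6   1.94  0.55  0.72 -0.68] F [-4.9  2.3  6.6] M [0.69 1.26 0.  ] w 0.128 g 36.8
t22.6 pos [0.5626 0.0465 0.1439] psi 1.558 tilt [ 0.002 -0.   ] q [ 0.36  0.49 -0.71  1.87  0.4   0.93 -0.55] F [-0.1  0.1 -0.5] M [0.   0.01 0.06] w 0.703 g 0.0
d [-0.0431  0.0506  0.0139 -0.0021]
```

Scaled: -0.0166 m is -0.332, -0.0146 m is -0.292, -0.14 rad / 4 = -0.035.

```bash
python3 nudge.py '[[[0,0,0],-0.035,0.7],[[0,0,0],-0.035,0.7],[[0,0,0],-0.035,0.7],[[0,0,0],-0.035,0.7],[[0,0,0],-0.035,0.7],[[0,0,0],-0.035,0.7],[[0,0,0],-0.035,0.7],[[0,0,0],-0.035,0.7],[[0,0,0],-0.035,0.7],[[0,0,0],-0.035,0.7],[[0,0,0],-0.035,0.7],[[0,0,0],-0.0088,0.7],[[-0.332,-0.292,0],0,0.7],[[-0.332,-0.292,0.1],0,0.7],[[-0.332,-0.292,0.1],0,0.7],[[0,0,0],0,0.7],[[0,0,0],0,0.7]]' >/dev/null; python3 go.py .6126 .0028 .0485 3.131
```

```text
t24.2 pos [0.6106 0.0025 0.1315] psi 3.133 tilt [-0.003  0.001] q [ 0.61  0.71 -1.02  1.75  0.68  1.08  0.91] F [-0.2 -0.2  0.2] M [ 0.02 -0.    0.  ] w 0.702 g 0.0
d [-0.0019  0.0003  0.083   0.0018]
```

Scaled: 0.02 m is 0.4, 0.013 m is 0.26, 0.002 rad / 4 = 0.0005.

```bash
python3 nudge.py '[[[-0.038,0.006,0.4],0.0005,0.65],[[0,0,0.4],0,0.65],[[0,0,0.4],0,0.65],[[0,0,0.26],0,0.65],[[0,0,0.16],0,0.65],[[0,0,0],0,0.65],[[0,0,0],0,0.65]]' >/dev/null; python3 go.py .6126 .0028 .0495 3.131
```

```text
t24.9 pos [0.6138 0.003  0.0521] psi 3.131 tilt [0. 0.] q [ 0.55  0.8  -0.94  1.79  0.78  0.97  0.84] F [-0.1 -0.8  0.6] M [ 0.01 -0.02  0.01] w 0.651 g 0.0
d [ 0.0012 -0.0003  0.0026  0.0002]
```

Scaled: 0.002 m is 0.04, 0.0012 m is 0.024.

```bash
python3 nudge.py '[[[0.024,-0.006,0.04],0,0.5],[[0,0,0],0,0.4],[[0,0,0],0,0.2],[[0,0,0],0,0.2],[[0,0,0],0,0.2]]' 30 >/dev/null; python3 go.py .6126 .0028 .0495 3.131
```

```text
t25.4 pos [0.6125 0.0029 0.0505] psi 3.131 tilt [0.001 0.   ] q [ 0.55  0.8  -0.94  1.8   0.78  0.97  0.83] F [-2.8  1.5  6.1] M [0.21 0.42 0.03] w 0.373 g 30.7
d [-0.0001 -0.0001  0.001   0.0005]
```

Scaled: 0.12 rad / 4 = 0.03.

```bash
python3 nudge.py '[[[0,0,0],0.03,0.2],[[0,0,0],0.03,0.2],[[0,0,0],0.03,0.2],[[0,0,0],0.03,0.2],[[0,0,0],0.03,0.2],[[0,0,0],0.03,0.2],[[0,0,0],0.03,0.2],[[0,0,0],0.03,0.2],[[0,0,0],0.03,0.2],[[0,0,0],0.03,0.2],[[0,0,0],0.03,0.2],[[0,0,0],0.03,0.2],[[0,0,0],0,0.2]]' 30 >/dev/null; python3 go.py; for i in 1 2 3; do python3 nudge.py '[[[0,0,0],0.02,0.2],[[0,0,0],0.02,0.2],[[0,0,0],0,0.2]]' >/dev/null; python3 go.py; done
```

```text
t26.8 pos [0.6125 0.0029 0.0505] psi 1.690 tilt [ 0.001 -0.   ] q [ 0.36  0.68 -0.64  1.81  0.53  0.83 -0.42] F [-2.2  2.1  7. ] M [ 0.23  0.55 -0.03] w 0.373 g 30.8
t27.1 pos [0.6124 0.0029 0.0505] psi 1.532 tilt [ 0.001 -0.   ] q [ 0.33  0.67 -0.6   1.81  0.5   0.82 -0.56] F [-2.3  1.3  7. ] M [ 0.18  0.54 -0.06] w 0.367 g 30.9
t27.4 pos [0.6124 0.0029 0.0505] psi 1.372 tilt [ 0.001 -0.   ] q [ 0.31  0.66 -0.56  1.81  0.47  0.81 -0.69] F [-2.3  1.1  7. ] M [0.27 0.52 0.01] w 0.369 g 30.9
t27.6 pos [0.6125 0.003  0.0505] psi 1.212 tilt [0.001 0.   ] q [ 0.28  0.65 -0.53  1.81  0.44  0.79 -0.83] F [-2.4  1.8  7.4] M [ 0.22  0.54 -0.05] w 0.375 g 30.9
```

Scaled: 0.07 rad / 4 = 0.0175.

```bash
for i in 1 2 3 4; do python3 nudge.py '[[[0,0,0],0.0175,0.2],[[0,0,0],0.0175,0.2],[[0,0,0],0.0175,0.2]]' >/dev/null; python3 go.py; done; python3 nudge.py '[[[0,0,0],0,0.5],[[0,0,0],0,0.65],[[0,0,0],0,0.65],[[0,0,0],0,0.65],[[0,0,-0.4],0,0.65],[[0,0,-0.6],0,0.65],[[0,0,-0.6],0,0.65],[[0,0,-0.6],0,0.65],[[0,0,-0.6],0,0.65],[[0,0,0],0,0.65]]' >/dev/null; python3 go.py .5 .17 .19 1.0
```

```text
t27.9 pos [0.6124 0.0029 0.0505] psi 1.002 tilt [0. 0.] q [ 0.25  0.64 -0.48  1.82  0.4   0.78 -1.01] F [-2.3  1.   6.7] M [0.26 0.6  0.12] w 0.367 g 31.0
t28.2 pos [0.6124 0.0029 0.0505] psi 0.792 tilt [0. 0.] q [ 0.21  0.63 -0.43  1.82  0.36  0.77 -1.18] F [-1.   1.1  8.1] M [0.29 0.61 0.01] w 0.367 g 31.0
t28.6 pos [0.6125 0.003  0.0505] psi 0.582 tilt [0. 0.] q [ 0.17  0.62 -0.37  1.82  0.31  0.76 -1.36] F [-1.3  1.7  7. ] M [0.26 0.55 0.09] w 0.371 g 31.0
t28.9 pos [0.6124 0.003  0.0505] psi 0.372 tilt [0. 0.] q [ 0.13  0.61 -0.32  1.82  0.27  0.75 -1.53] F [-2.6  1.2  6.6] M [0.33 0.52 0.06] w 0.368 g 31.0
t29.9 pos [0.615  0.0027 0.1944] psi 0.372 tilt [0.008 0.   ] q [ 0.18  0.44 -0.37  1.73  0.19  1.   -1.46] F [ 0.8 -0.4  0.2] M [ 0.   -0.05  0.03] w 0.651 g 0.0
d [-0.0464 -0.1977  0.0044 -0.6284]
```

Scaled: -0.04 m is -0.8, -0.035 m is -0.7.

```bash
python3 nudge.py '[[[-0.2,-0.8,0],0,0.65],[[-0.2,-0.8,0],0,0.65],[[-0.2,-0.8,0],0,0.65],[[-0.2,-0.8,0],0,0.65],[[-0.2,-0.8,0],0,0.65],[[-0.2,-0.7,0],0,0.65],[[0,0,0],0,0.65],[[0,0,0],0,0.65]]' >/dev/null; python3 go.py
python3 - <<'E'
from fit import *
T=np.mean([cams.read_camera("top").astype(float) for _ in range(5)],0); np.save("pics/topE.npy",T)
T0=np.load("pics/top.npy")
a,b,d,h=-.040,.085,-.125,.043; Z=.012
J=[[(b,h,Z),(b,d,Z)],[(b,d,Z),(a,d,Z)],[(a,d,Z),(a,h,Z)],[(a,h,Z),(b,h,Z)]]
j,r=fit("top",T,np.array([.5667,.0116,-.0105]),J); print("jig",j.round(4),np.median(r,1).round(2))
for sh in((-.006,.02),):
    p=world(j,[(*sh,0)])[0]; p=np.array([p[0],p[1],j[2]])
    S=[[(-.006,-.01,.018+.012),(-.006,.03,.030)],[(.006,.02,.03),(.006,.03,.03)],[(-.006,.03,.03),(.006,.03,.03)]]
    s,r=fit("top",T,p,S,half=2.5); print("strip exp",p.round(4),"fit",s.round(4),np.median(r,1).round(2))
# strip-band profiles along jig x (at y=.025) and along y (x=-.006)
g=T.mean(2)
x=np.arange(-.03,.02,.002); u=proj("top",world(j,np.c_[x,0*x+.022,0*x+.03])); print(dict(zip((x*1e3).round().astype(int).tolist(),map_coordinates(g,[u[:,1],u[:,0]],order=1).astype(int).tolist())))
y=np.arange(-.07,.07,.003); u=proj("top",world(j,np.c_[0*y-.006,y,0*y+.03])); print(dict(zip((y*1e3).round().astype(int).tolist(),map_coordinates(g,[u[:,1],u[:,0]],order=1).astype(int).tolist())))
E
```

```text
t30.6 pos [0.4706 0.2001 0.1895] psi 0.374 tilt [-0. -0.] q [-0.12  0.3  -0.48  1.96  0.17  0.93 -1.88] F [ 0.4 -1.1  0.1] M [-0.01 -0.06  0.04] w 0.650 g 0.0
jig [ 0.5669  0.0123 -0.0115] [0.11 0.46 0.09 0.99]
strip exp [ 0.5611  0.0323 -0.0115] fit [ 0.5519  0.0297 -0.0081] [0.26 1.82 0.12]
{-30: 196, -28: 201, -26: 203, -24: 200, -22: 183, -20: 145, -18: 109, -16: 82, -14: 67, -12: 67, -10: 73, -8: 74, -6: 73, -4: 81, -2: 115, 0: 176, 2: 218, 4: 235, 6: 236, 8: 230, 10: 217, 12: 204, 14: 202, 16: 203, 18: 205}
{-70: 166, -67: 140, -64: 136, -61: 183, -58: 202, -55: 204, -52: 204, -49: 205, -46: 207, -43: 206, -40: 207, -37: 207, -34: 208, -31: 210, -28: 204, -25: 167, -22: 104, -19: 82, -16: 85, -13: 85, -10: 87, -7: 84, -4: 86, -1: 88, 2: 84, 5: 72, 8: 67, 11: 72, 14: 76, 17: 76, 20: 73, 23: 72, 26: 72, 29: 71, 32: 71, 35: 70, 38: 67, 41: 69, 44: 71, 47: 73, 50: 71, 53: 72, 56: 69, 59: 70, 62: 68, 65: 72, 68: 77}
```

Run:
```python
from fit import *
j=np.array([.5669,.0123,-.0115])
T=np.load("pics/topE.npy");T0=np.load("pics/top.npy"); S=np.mean([cams.read_camera("scene").astype(float) for _ in range(5)],0); S0=np.load("pics/scene.npy")
for n,A,B in(("top",T,T0),("scene",S,S0)):
    y=np.arange(.0,.074,.003); u=proj(n,world(j,np.c_[0*y-.006,y,0*y+.03])); D=np.abs(A-B).sum(2)
    print(n,dict(zip((y*1e3).round().astype(int).tolist(),map_coordinates(D,[u[:,1],u[:,0]],order=1).astype(int).tolist())))
g=T.mean(2)
for yy in(.01,.016,.022,.028,.034):
    x=np.arange(-.008,.006,.0005); u=proj("top",world(j,np.c_[x,0*x+yy,0*x+.03])); v=map_coordinates(g,[u[:,1],u[:,0]],order=3); print(yy,"rear edge mm",round(1e3*x[np.argmax(v>150)],1))
# stop bar + stop knob unchanged vs after setting
```

```text
top {0: 11, 3: 43, 6: 164, 9: 271, 12: 283, 15: 267, 18: 265, 21: 283, 24: 334, 27: 350, 30: 309, 33: 274, 36: 252, 39: 181, 42: 87, 45: 58, 48: 48, 51: 26, 54: 9, 57: 8, 60: 13, 63: 17, 66: 18, 69: 8, 72: 9}
scene {0: 14, 3: 18, 6: 31, 9: 46, 12: 59, 15: 110, 18: 174, 21: 255, 24: 287, 27: 302, 30: 308, 33: 308, 36: 315, 39: 313, 42: 308, 45: 308, 48: 309, 51: 314, 54: 298, 57: 229, 60: 148, 63: 66, 66: 22, 69: 4, 72: 2}
0.01 rear edge mm -1.0
0.016 rear edge mm -1.0
0.022 rear edge mm -0.5
0.028 rear edge mm -1.0
0.034 rear edge mm -1.0
```

```bash
python3 -c "
from station import bot, cams, ticket
print(ticket.hand_in())"
```

```text
the job is handed in; nothing more can be done
None
```

The job is handed in, but hand-in returned no verdict. The stop was turned out four clicks from one, to five. The 60 mm strip was laid on the bench, re-gripped and put against the fence and stop. The clamp knob was turned 2.76 rad, enough for the clutch to click over by my estimate, but I had no reading of clutch slip or strap force.

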